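# Load the dosed jars into their treatment trays, control first

## Task

Move the three sample jars with coloured lids from the shallow steel tray into the white test trays: each goes into the empty half of the tray whose tape has its lid's colour, standing upright and flat on the tray's floor with a clear gap to the jar already there. Work from clean to contaminated so that nothing is carried over: the green control first, then the yellow low dose, then the red high dose, each set down and let go of before the next, and never dropped or tipped over. Leave the white-lidded jar and the jars already in the trays where they stand.

Things in the scene. Friction and masses are not known exactly. Their poses are not given: they have to be found in the camera images.
- jar_green: Jar to be moved (the control), 56 mm across and 70 mm high, 0.15 to 0.3 kg: amber glass body 54 mm across, and on top of it a green screw lid 56 mm across that fills the upper 18 mm. Origin: centre of the underside, z up. At the start it stands upright on the shallow steel tray (floor 3 mm thick, lip 9 mm high) as one of four jars in two rows, 80 to 120 mm from centre to centre.
- jar_yellow: Jar to be moved (the low dose), 56 mm across and 70 mm high, 0.15 to 0.3 kg: amber glass body 54 mm across, and on top of it a yellow screw lid 56 mm across that fills the upper 18 mm. Origin: centre of the underside, z up. At the start it stands upright on the shallow steel tray (floor 3 mm thick, lip 9 mm high) as one of four jars in two rows, 80 to 120 mm from centre to centre.
- jar_red: Jar to be moved (the high dose), 56 mm across and 70 mm high, 0.15 to 0.3 kg: amber glass body 54 mm across, and on top of it a red screw lid 56 mm across that fills the upper 18 mm. Origin: centre of the underside, z up. At the start it stands upright on the shallow steel tray (floor 3 mm thick, lip 9 mm high) as one of four jars in two rows, 80 to 120 mm from centre to centre.
- jar_white: Jar that stays where it is, 56 mm across and 70 mm high, 0.15 to 0.3 kg: amber glass body 54 mm across, and on top of it a white screw lid 56 mm across that fills the upper 18 mm. Origin: centre of the underside, z up. It stands on the steel tray among the other three.
- tray_green: White rectangular test tray with green tape on its rim, fixed to the bench: 90 mm (its x) by 180 mm (its y), 28 mm high, walls and floor 3 mm thick, so 84 by 174 mm inside. Origin: centre of its underside; z up. One jar with a green lid already stands in it, in the +y half; the other half is empty. All three trays are alike but for the tape and the standing jar's end.
- tray_yellow: White rectangular test tray with yellow tape on its rim, fixed to the bench: 90 mm (its x) by 180 mm (its y), 28 mm high, walls and floor 3 mm thick, so 84 by 174 mm inside. Origin: centre of its underside; z up. One jar with a yellow lid already stands in it, in the -y half; the other half is empty. All three trays are alike but for the tape and the standing jar's end.
- tray_red: White rectangular test tray with red tape on its rim, fixed to the bench: 90 mm (its x) by 180 mm (its y), 28 mm high, walls and floor 3 mm thick, so 84 by 174 mm inside. Origin: centre of its underside; z up. One jar with a red lid already stands in it, in the +y half; the other half is empty. All three trays are alike but for the tape and the standing jar's end.
- mate_green: Jar already standing loose in the green tray, to be left there, about 42 mm from the tray's middle along its y. 56 mm across and 70 mm high, 0.15 to 0.3 kg: amber glass body 54 mm across, and on top of it a green screw lid 56 mm across that fills the upper 18 mm. Origin: centre of the underside, z up.
- mate_yellow: Jar already standing loose in the yellow tray, to be left there, about 42 mm from the tray's middle along its y. 56 mm across and 70 mm high, 0.15 to 0.3 kg: amber glass body 54 mm across, and on top of it a yellow screw lid 56 mm across that fills the upper 18 mm. Origin: centre of the underside, z up.
- mate_red: Jar already standing loose in the red tray, to be left there, about 42 mm from the tray's middle along its y. 56 mm across and 70 mm high, 0.15 to 0.3 kg: amber glass body 54 mm across, and on top of it a red screw lid 56 mm across that fills the upper 18 mm. Origin: centre of the underside, z up.
Mind the look-alikes: they are no part of the job. Leave any pink look-alike of the jar_green alone. What is shaped like the mate_red but pink is not meant.

How it is judged (in metres and radians):
On the way, in this order (a step that is already met when the one before it is completed fails the run):
1. the green-lidded control jar stands in the empty half of the green-taped tray, released (z of jar_green in the frame of tray_green between 0 and 0.007 m and angle between jar_green's own z axis and vertical below 0.08 rad and x of jar_green in the frame of tray_green between -0.018 and 0.018 m and y of jar_green in the frame of tray_green between -0.063 and 0.063 m and y of jar_green in the frame of tray_green below -0.008 m and horizontal distance between jar_green and mate_green above 0.062 m and contact force between the fingers and jar_green below 0.1 N and linear speed of jar_green below 0.02 m/s and angular speed of jar_green below 0.2 rad/s), for 0.3 s.
2. the yellow-lidded low-dose jar stands in the empty half of the yellow-taped tray, released (z of jar_yellow in the frame of tray_yellow between 0 and 0.007 m and angle between jar_yellow's own z axis and vertical below 0.08 rad and x of jar_yellow in the frame of tray_yellow between -0.018 and 0.018 m and y of jar_yellow in the frame of tray_yellow between -0.063 and 0.063 m and y of jar_yellow in the frame of tray_yellow above 0.008 m and horizontal distance between jar_yellow and mate_yellow above 0.062 m and contact force between the fingers and jar_yellow below 0.1 N and linear speed of jar_yellow below 0.02 m/s and angular speed of jar_yellow below 0.2 rad/s), for 0.3 s.
3. the red-lidded high-dose jar stands in the empty half of the red-taped tray, released (z of jar_red in the frame of tray_red between 0 and 0.007 m and angle between jar_red's own z axis and vertical below 0.08 rad and x of jar_red in the frame of tray_red between -0.018 and 0.018 m and y of jar_red in the frame of tray_red between -0.063 and 0.063 m and y of jar_red in the frame of tray_red below -0.008 m and horizontal distance between jar_red and mate_red above 0.062 m and contact force between the fingers and jar_red below 0.1 N and linear speed of jar_red below 0.02 m/s and angular speed of jar_red below 0.2 rad/s), for 0.3 s.
At the end, for the whole second after the job is handed in: Each coloured-lid jar stands upright on its tray's floor, centre 8 mm or more into the half that was empty and 62 mm or more from the centre of the jar already there, released and at rest; standing jars within 12 mm, the white-lidded jar within 15 mm of their start (all of step 1 and all of step 2 and all of step 3 and distance of each of mate_green, mate_yellow, mate_red from where it was at the start of the episode below 0.012 m and angle between each of mate_green, mate_yellow, mate_red, jar_white's own z axis and vertical below 0.08 rad and linear speed of each of mate_green, mate_yellow, mate_red below 0.02 m/s and distance of jar_white from where it was at the start of the episode below 0.015 m); the robot touches nothing.
It fails at once if a jar already in a tray is displaced by more than 12 mm (distance of any of mate_green, mate_yellow, mate_red from where it was at the start of the episode above 0.012 m).
It fails at once if the white-lidded jar is displaced by more than 15 mm (distance of jar_white from where it was at the start of the episode above 0.015 m).
It fails at once if a jar is tipped by more than 0.7 rad (angle between any of jar_green, jar_yellow, jar_red, jar_white, mate_green, mate_yellow, mate_red's own z axis and vertical above 0.7 rad).
It fails at once if a jar is dropped (it moves faster than 0.7 m/s with no finger on it, a fall of about 25 mm) ((linear speed of jar_green above 0.7 m/s and contact force between the fingers and jar_green below 0.01 N) or (linear speed of jar_yellow above 0.7 m/s and contact force between the fingers and jar_yellow below 0.01 N) or (linear speed of jar_red above 0.7 m/s and contact force between the fingers and jar_red below 0.01 N)).
It also fails if it takes over 80 s, if anything falls off the work surface, if the arm or the gripper's body presses on something with over 40 N, if the wrist force passes 120 N, or if a joint passes its speed limit or range.

## Robot

A 6-joint arm with a two-finger parallel gripper is mounted at the origin on the work surface. World frame = base frame: x ahead of the robot, y to its left, z up, the work surface at z = 0. Lengths are in mm, angles in rad, forces in N, time in s.
With the tool pointing down it reaches from about 350 to 875 mm from the base axis. Payload 4.2 kg.
Tool frame: the origin (TCP) lies between the finger pads; the fingertips stand arm.tip_extent ahead of it and the grasp point (between the pads) lies 3 mm ahead of it (arm.tip_extent is the distance from the TCP to the fingertips, in mm); y points along the fingers, x is the direction in which the jaws open and shut, and the axes are right-handed (so a half turn about y gives the same grasp; the last joint's range is limited). The gripper opens to 85 mm and grips with 20 to 120 N. Pads are 22 mm wide; open, the fingers measure 114 mm over their backs; the gripper's body (76 mm by 85 mm) begins 54 mm behind the grasp point. The pads swing forward as they close: fully open they stand 13 mm farther back than shut.
Start: joints at [1.455, 0.385, 0.008, 0, -1.194, -0.259], TCP at [228.771, 581.604, 253.312] pointing down, gripper open.
Joint ranges: [-3.14, 3.14], [-1.21, 2.06], [-1.07, 1.41], [-3.16, 2.05], [-2.99, -0.16], [-3.1, 3.1]. Speed limits (rad/s): [2.79, 2.79, 3.14, 3.14, 3.14, 3.14].

## Interface

Orientations are given as a unit quaternion [x, y, z, w].
In Python, from bench import monitor, get_image, workorder, arm gives the robot as it stands. The module is installed in compiled form; this text tells all that it offers.
- The arm moves only by the tool arm_command, never from a script. Its argument "increments" is one flat list of numbers, 7 for each row, row after row: the turn, a rotation vector about the tool's x, y, z in rad, then the shift along the tool's x, y, z in m, then the closure in counts, from 0 (fully open) to 255 (shut). A call has 1 to 10 rows; each row is the pose to reach, as a shift and turn from the pose measured when the call began, along the tool's axes at that moment; what a row does not reach only later rows make up. A row lasts 1/8 s, in which the tool goes at most 62.5 mm and 10.7 degrees, less where a joint would pass 70% of its speed; a pose out of reach is approached as far as the arm can. A call with a gripper value outside its range is refused whole. The fingers move at their own pace and stop on an object; the grip force is fixed at half the most. Time passes only in rows, so rows that repeat a pose let the fingers close. It gives the time, the measured TCP pose, the force and the opening at its end, in the units of the state.
- monitor.read_state(): the state, without advancing time (a new reading comes with each control period).
- get_image(name): name is "scene" or "side" or "wrist"; returns a dict with "image" (400x640x3 uint8, red, green, blue), "range_z" (400x640 float32, mm along the optical axis (not along the pixel's ray), 0 where there is no reading), "fx", "fy", "cx", "cy" (pixels), "rvec" (rotation vector, rad) and "tvec" (3), from world to camera coordinates, as OpenCV has them. Camera axes: x right, y down, z forward; pixel columns grow to the right and rows downward; lengths in mm; the calibration is good to about 2 mm. The wrist camera is an equidistant fisheye: a pixel r from the principal point sees the ray r / f radians off the axis. A picture is of the moment at which its call begins.
- workorder.job_done(): hands the job in, once; it reports no verdict.
The state is a dict: "clock": time; "joints": joint angles; "joint_vel": joint speeds; "joint_efforts": joint torques, N m; "position": TCP position; "ee_rot": TCP orientation; "contact_force": force on the tool from outside, world axes, zero at the start; "wrist_torque": the same for the moment, N m; "gripper_width": finger opening in mm.
Only numpy, scipy, OpenCV 4.12 (cv2) and the standard library are available. Lean on these libraries where they do the work, as an engineer would, in place of code of your own. Each camera call takes 0.05 s, during which the arm holds its last target.

## Working session

There is one attempt and no reset: what is moved stays moved. The work goes in short steps, Python scripts to look and compute and a tool call to move; the robot and the scene stay as the last step left them, time stands still between calls to the robot, and variables do not carry over. Pictures are saved under pics/ and viewed, and the job is handed in when it is done.

Besides the shell and the picture viewer there is one more tool, called after "Emit:" by a JSON object that holds its "fn" and its "kwargs". arm_command: Moves the arm, as the interface text tells. Its arguments: {"type":"object","properties":{"increments":{"type":"array","items":{"type":"number"}}},"required":["increments"]}

```bash
mkdir -p pics; cat > h.py <<'E'
import numpy as np, cv2
from bench import monitor, get_image, workorder, arm
def save(n,im): cv2.imwrite('pics/'+n+'.png',im[:,:,::-1])
E
python3 - <<'E'
from h import *
s=monitor.read_state(); print(s, arm.tip_extent)
for n in("scene","side","wrist"):
    d=get_image(n); save(n+'0',d['image']); print(n,d['fx'],d['fy'],d['cx'],d['cy'],d['rvec'],d['tvec'])
    np.savez(n+'0.npz',**d)
E
```

```text
{'clock': 0.0, 'joints': array([ 1.45458359e+00,  3.85591634e-01,  6.66268097e-03, -5.10212168e-04,
       -1.19400699e+00, -2.58606455e-01]), 'joint_vel': array([-0.00169498,  0.00092592, -0.00054329, -0.00065546, -0.00225841,
        0.00053944]), 'joint_efforts': array([ 6.38580082e-05, -3.92292273e+01,  1.88401276e+01,  4.18616831e+00,
       -4.60582698e-03, -5.84176803e-06]), 'position': array([228.59446082, 581.13510037, 252.21311605]), 'ee_rot': array([ 0.39865479, -0.58397765,  0.58490121, -0.39741041]), 'contact_force': array([0.45147692, 0.17693216, 0.81527174]), 'wrist_torque': array([-0.04700176,  0.02550607, -0.01003405]), 'gripper_width': 85.56240703432769} 22.0
scene 452.0060124612371 452.0060124612371 316.9924542071729 207.59277484397415 [ 2.28047205  0.92222846 -0.36475173] [-453.15225369 -268.49855224 1375.93309713]
side 501.4073587738887 501.4073587738887 313.78852231087933 203.40765405889906 [ 0.32916679 -2.87125376  0.98948034] [ 609.80618559   84.03106604 1114.72363371]
wrist 309.70691628693146 309.70691628693146 320.1226710559989 201.59968063907664 [-1.66531627  2.45050817  0.34285971] [623.01973106 -37.43320385 379.19271869]
```

View pics/scene0.png

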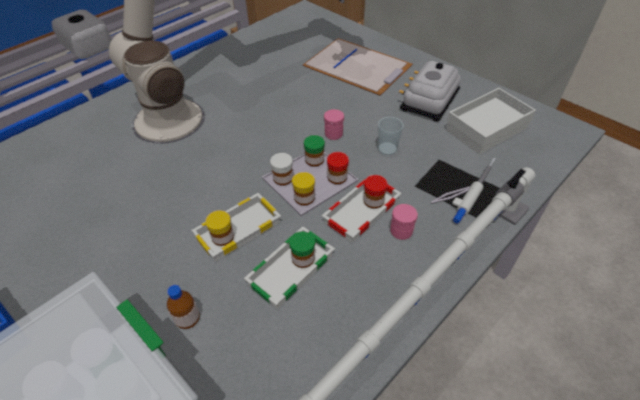

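View pics/side0.png

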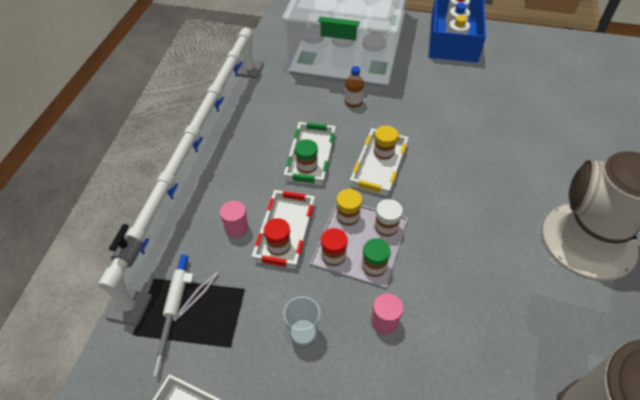

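View pics/wrist0.png

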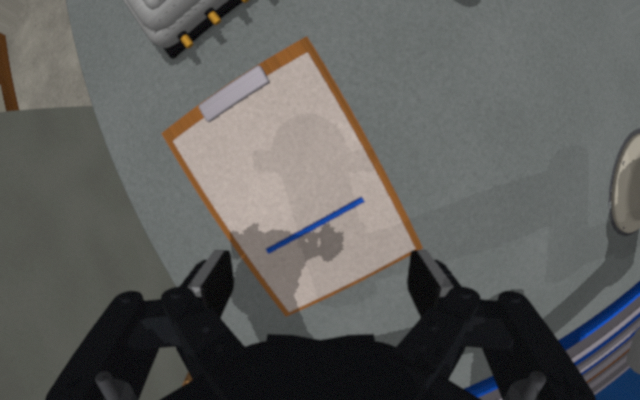

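```bash
python3 - <<'E'
from scipy.spatial.transform import Rotation as R
print(R.from_quat([ 0.39865479, -0.58397765,  0.58490121, -0.39741041]).as_matrix().round(4))
E
```

```text
[[-3.663e-01 -7.000e-04  9.305e-01]
 [-9.305e-01 -2.100e-03 -3.663e-01]
 [ 2.200e-03 -1.000e+00  1.000e-04]]
```

The scene view shows the steel tray near (310,178): white (282,168), yellow (304,188), green (314,150), red (338,167). The test trays are yellow (237,223), green (290,265) and red (362,206), and the pink look-alikes are at (334,124) and (404,221). Tool y points down and x is the jaw axis. Next I measure the lids and trays.

```bash
cat >> h.py <<'E'
def world(d):
    z=d['range_z'].astype(float); v,u=np.mgrid[0:400,0:640]
    P=np.stack([(u-d['cx'])/d['fx']*z,(v-d['cy'])/d['fy']*z,z],-1)
    Rm=cv2.Rodrigues(np.array(d['rvec'],float))[0]
    W=(P-np.array(d['tvec']).ravel())@Rm
    W[z<=0]=np.nan
    return W
def masks(d):
    hsv=cv2.cvtColor(np.ascontiguousarray(d['image']),cv2.COLOR_RGB2HSV)
    H,S,V=[hsv[...,i].astype(int) for i in range(3)]
    return dict(red=((H<6)|(H>174))&(S>190)&(V>90),yellow=(H>20)&(H<28)&(S>170)&(V>110),green=(H>55)&(H<85)&(S>120)&(V>40),white=(S<45)&(V>150))
def cast(d,uv,h):
    uv=np.atleast_2d(uv).astype(float)
    Rm=cv2.Rodrigues(np.array(d['rvec'],float))[0]; t=np.array(d['tvec']).ravel()
    r=np.c_[(uv[:,0]-d['cx'])/d['fx'],(uv[:,1]-d['cy'])/d['fy'],np.ones(len(uv))]@Rm
    C=-t@Rm
    return C+r*((h-C[2])/r[:,2])[:,None]
E
python3 - <<'E'
from h import *
for n in("scene","side"):
    d=dict(np.load(n+'0.npz')); W=world(d)
    for c,m in masks(d).items():
        k,l,st,ce=cv2.connectedComponentsWithStats(m.astype(np.uint8))
        for i in range(1,k):
            if st[i,4]<12: continue
            w=W[l==i]; w=w[np.isfinite(w[:,0])]
            if len(w)==0: continue
            zt=np.percentile(w[:,2],90)
            if not(0<w[:,0].mean()<1000): continue
            top=w[np.abs(w[:,2]-73)<4]
            mn=(top.min(0)+top.max(0))/2 if len(top)>5 else np.zeros(3)
            print(n,c,ce[i].round(0),st[i,4],'med',np.median(w,0).round(0),'ztop %.1f'%zt,'top',len(top),mn.round(1), (np.ptp(top,0).round(0) if len(top)>5 else ''))
E
```

```text
scene red [337. 162.] 311 med [551. 160.  71.] ztop 73.9 top 231 [544.6 163.4  72.5] [53. 50.  7.]
scene red [376. 186.] 401 med [673. 163.  71.] ztop 73.6 top 275 [669.1 165.8  72.5] [51. 52.  7.]
scene red [390. 203.] 31 med [711. 177.  26.] ztop 29.3 top 0 [0. 0. 0.] 
scene red [336. 227.] 89 med [667.  32.  25.] ztop 28.9 top 0 [0. 0. 0.] 
scene red [364. 227.] 40 med [713.  78.  25.] ztop 28.1 top 0 [0. 0. 0.] 
scene yellow [303. 182.] 351 med [540.  50.  71.] ztop 73.6 top 269 [534.9  53.   73. ] [55. 52.  8.]
scene yellow [243. 202.] 17 med [449. -71.  28.] ztop 28.9 top 0 [0. 0. 0.] 
scene yellow [267. 205.] 66 med [501. -36.  28.] ztop 30.2 top 0 [0. 0. 0.] 
scene yellow [218. 222.] 437 med [ 490. -169.   72.] ztop 73.5 top 340 [ 484.9 -167.2   72.4] [53. 54.  7.]
scene yellow [266. 226.] 70 med [542. -79.  22.] ztop 28.3 top 0 [0. 0. 0.] 
scene yellow [202. 243.] 54 med [ 480. -216.   28.] ztop 29.6 top 0 [0. 0. 0.] 
scene yellow [229. 247.] 97 med [ 529. -178.   23.] ztop 28.9 top 0 [0. 0. 0.] 
scene green [314. 144.] 290 med [460. 166.  72.] ztop 74.3 top 216 [454.7 172.2
[... 7129 characters left out ...]
e white [318. 259.] 141 med [576. 183.   4.] ztop 7.9 top 0 [0. 0. 0.] 
side white [111. 273.] 389 med [923. 373. 130.] ztop 133.8 top 0 [0. 0. 0.] 
side white [176. 290.] 594 med [836. 330.  29.] ztop 32.3 top 0 [0. 0. 0.] 
side white [211. 277.] 39 med [782. 278.  10.] ztop 12.7 top 0 [0. 0. 0.] 
side white [300. 305.] 115 med [583. 331.  88.] ztop 90.4 top 0 [0. 0. 0.] 
side white [303. 331.] 426 med [562. 377.  45.] ztop 85.3 top 27 [558.  377.   73.1] [37. 14.  8.]
side white [157. 366.] 64 med [813. 483.  19.] ztop 21.3 top 0 [0. 0. 0.] 
side white [183. 387.] 328 med [749. 516.  64.] ztop 66.7 top 0 [0. 0. 0.] 
side white [181. 395.] 272 med [745. 526.  35.] ztop 36.4 top 0 [0. 0. 0.]
```

Lids sit at z≈73 as expected and the two views agree within 2 to 6 mm. Next, the tray rims.

```bash
cat >> h.py <<'E'
def trays(pre):
    out={}
    for c,ctr in dict(green=(663,-115),yellow=(490,-124),red=(665,127)).items():
        for n in("scene","side"):
            d=pre[n]; W=world(d); hsv=cv2.cvtColor(np.ascontiguousarray(d['image']),cv2.COLOR_RGB2HSV).astype(int)
            ok=((hsv[...,1]<45)&(hsv[...,2]>140))|masks(d)[c]
            zc=28 if n=="scene" else 29.5
            m=ok&(np.abs(W[...,2]-zc)<3)&(np.hypot(W[...,0]-ctr[0],W[...,1]-ctr[1])<115)
            v,u=np.nonzero(m); p=cast(d,np.c_[u,v],28)[:,:2].astype(np.float32)
            r=cv2.minAreaRect(p); b=cv2.boxPoints(r)
            e=[b[1]-b[0],b[2]-b[1]]; L=max(e,key=np.linalg.norm); L=L*np.sign(L[1]); ya=L/np.linalg.norm(L)
            print(c,n,len(p),'ctr',np.round(r[0],1),'size',np.round(r[1],1),'ya',ya.round(3))
E
python3 - <<'E'
from h import *
pre={n:dict(np.load(n+'0.npz')) for n in("scene","side")}
trays(pre)
# lids by ray cast: min enclosing circle of the top mask pixels cast on z=73
for n,d in pre.items():
    W=world(d); M=masks(d)
    for c in M:
        m=(M[c]&(np.abs(W[...,2]-73)<4)).astype(np.uint8)
        k,l,st,ce=cv2.connectedComponentsWithStats(m)
        for i in range(1,k):
            if st[i,4]<150: continue
            v,u=np.nonzero(l==i); p=cast(d,np.c_[u,v],73)[:,:2].astype(np.float32)
            print(n,c,[np.round(x,1) for x in cv2.minEnclosingCircle(p)],p.mean(0).round(1))
E
```

```text
green scene 569 ctr [ 663.1 -115.4] size [ 99.  189.7] ya [-0.055  0.998]
green side 387 ctr [ 663.2 -113.1] size [ 99.2 191.8] ya [-0.059  0.998]
yellow scene 425 ctr [ 490.3 -125.2] size [188.6 102.8] ya [0.119 0.993]
yellow side 318 ctr [ 489.  -121.8] size [193.  99.] ya [0.122 0.993]
red scene 328 ctr [664.8 123.5] size [ 99.2 189.8] ya [-0.022  1.   ]
red side 480 ctr [641.5 127. ] size [144.7 191.2] ya [-0.023  1.   ]
scene red [array([547.2, 162.9]), np.float64(27.4)] [547.2 163.1]
scene red [array([670.4, 164.4]), np.float64(28.2)] [669.3 164.3]
scene yellow [array([536.6,  52.3]), np.float64(27.3)] [536.2  52.4]
scene yellow [array([ 485.7, -168. ]), np.float64(28.0)] [ 485.7 -167.4]
scene green [array([457.5, 170. ]), np.float64(27.7)] [457.  169.7]
scene green [array([664.6, -78.7]), np.float64(28.3)] [665.4 -79.2]
scene white [array([443.7,  64.4]), np.float64(27.6)] [444.   64.3]
side red [array([667., 172.]), np.float64(27.5)] [666.2 172.3]
side red [array([543.1, 170.5]), np.float64(27.7)] [543.1 170.3]
side yellow [array([ 483.6, -161.2]), np.float64(30.2)] [ 482.8 -162. ]
side yellow [array([532.6,  57.5]), np.float64(28.5)] [533.   58.2]
side green [array([664.5, -72.6]), np.float64(28.3)] [663.1 -72.9]
side green [array([451.9, 176.1]), np.float64(28.8)] [453.  175.9]
side white [array([443.3,  66.1]), np.float64(28.3)] [443.4  66.4]
```

```bash
cat >> h.py <<'E'
from scipy.spatial.transform import Rotation as R
def to(x,y,z,yaw=215):
    s=monitor.read_state(); Rm=R.from_quat(s['ee_rot']).as_matrix()
    t=np.deg2rad(yaw); X=np.array([np.cos(t),np.sin(t),0]); Y=np.array([0,0,-1.]); Rt=np.c_[X,Y,np.cross(X,Y)]
    rv=R.from_matrix(Rm.T@Rt).as_rotvec(); d=Rm.T@(np.array([x,y,z])-s['position'])/1000
    print('t %.2f'%s['clock'],'pos',s['position'].round(1),'w %.1f'%s['gripper_width'],'F',s['contact_force'].round(1),'j',s['joints'].round(2))
    print('turn',rv.round(3),'shift m',d.round(4),'dist mm',np.linalg.norm(d*1000).round(0))
E
python3 -c "
from h import *
to(454.8,172.5,170)"
```

```text
t 0.15 pos [228.6 581.2 252.5] w 85.9 F [-0.4 -0.1  0.8] j [ 1.45  0.39  0.01 -0.   -1.19 -0.26]
turn [-0.001  0.585  0.002] shift m [0.2974 0.083  0.3601] dist mm 474.0
```

Emit:
{"fn": "arm_command", "kwargs": {"increments": [0, 0.06, 0, 0.03, 0.008, 0.036, 0, 0, 0.12, 0, 0.06, 0.016, 0.072, 0, 0, 0.18, 0, 0.09, 0.025, 0.108, 0, 0, 0.24, 0, 0.12, 0.033, 0.144, 0, 0, 0.3, 0, 0.15, 0.042, 0.18, 0, 0, 0.36, 0, 0.18, 0.05, 0.216, 0, 0, 0.42, 0, 0.21, 0.058, 0.252, 0, 0, 0.48, 0, 0.24, 0.066, 0.288, 0, 0, 0.54, 0, 0.27, 0.075, 0.325, 0, 0, 0.585, 0, 0.297, 0.083, 0.36, 0]}}

```text
clock: 1.4
position: [455.2, 171.4, 169.7]
ee_rot: [0.212, -0.674, 0.675, -0.212]
contact_force: [0.1, 0.4, 0.3]
gripper_width: 85.7
```

```bash
python3 -c "
from h import *
to(454.8,172.5,58)
d=get_image('wrist'); save('w1',d['image'])
to(454.8,172.5,58)"
```

```text
t 1.40 pos [455.2 171.4 169.7] w 85.7 F [0.1 0.4 0.3] j [ 0.7   0.23 -0.44  0.   -0.89 -0.09]
turn [-0.001 -0.002  0.002] shift m [-0.0005  0.1117 -0.0013] dist mm 112.0
t 1.45 pos [455.8 168.1 168.4] w 85.4 F [ 1.3 -2.1  0.2] j [ 0.69  0.24 -0.45  0.   -0.89 -0.09]
turn [-0.002 -0.006  0.005] shift m [-0.0022  0.1104 -0.0044] dist mm 111.0
```

View pics/w1.png

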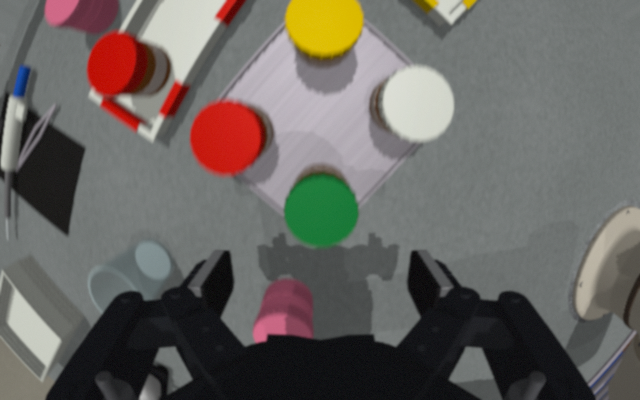

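The wrist view shows the green lid at (321,208), laterally centred between the jaws, with red at (228,137) and white at (418,103). I'll cast it to the lid plane as a cross-check.

```bash
cat >> h.py <<'E'
def wcast(d,uv,h):
    uv=np.atleast_2d(uv).astype(float); q=uv-[d['cx'],d['cy']]; r=np.hypot(*q.T); th=r/d['fx']
    k=np.where(r>1e-6,np.sin(th)/np.maximum(r,1e-6),1/d['fx'])
    ray=np.c_[q*k[:,None],np.cos(th)]
    Rm=cv2.Rodrigues(np.array(d['rvec'],float))[0]; C=-np.array(d['tvec']).ravel()@Rm
    w=ray@Rm; return C+w*((h-C[2])/w[:,2])[:,None]
def wlids(tag=None):
    d=get_image('wrist'); 
    if tag: save(tag,d['image'])
    M=masks(d); 
    for c in M:
        k,l,st,ce=cv2.connectedComponentsWithStats(M[c].astype(np.uint8))
        for i in range(1,k):
            if st[i,4]<1500: continue
            hull,_=cv2.findContours((l==i).astype(np.uint8),cv2.RETR_EXTERNAL,cv2.CHAIN_APPROX_NONE)
            p=wcast(d,hull[0].reshape(-1,2),73)[:,:2].astype(np.float32)
            (o,r)=cv2.minEnclosingCircle(p); print(c,ce[i].round(0),'ctr',np.round(o,1),'r %.1f'%r)
E
python3 -c "
from h import *
wlids()
to(454.8,172.5,58)"
```

```text
red [111.  79.] ctr [649.5 175.7] r 44.7
red [224. 145.] ctr [542.  164.8] r 28.6
yellow [320.  29.] ctr [531.1  56.5] r 28.1
green [318. 217.] ctr [453.3 171.6] r 28.9
white [179.  34.] ctr [616.5 113.8] r 41.2
white [340. 117.] ctr [485.5 100.7] r 84.0
white [603. 254.] ctr [125.4  26.6] r 74.5
white [ 32. 334.] ctr [712.4 600.4] r 115.8
t 1.50 pos [455.2 169.7 168.8] w 85.3 F [ 0.1  0.1 -1.1] j [ 0.69  0.24 -0.44  0.   -0.89 -0.09]
turn [-0.001 -0.006  0.004] shift m [-0.0017  0.1108 -0.0027] dist mm 111.0
```

Emit:
{"fn": "arm_command", "kwargs": {"increments": [0, -0.006, 0.004, -0.001, 0.02, -0.0025, 0, 0, -0.006, 0.004, -0.001, 0.05, -0.0025, 0, 0, -0.006, 0.004, -0.001, 0.08, -0.0025, 0, 0, -0.006, 0.004, -0.001, 0.1, -0.0025, 0, 0, -0.006, 0.004, -0.001, 0.111, -0.0025, 0, 0, -0.006, 0.004, -0.001, 0.111, -0.0025, 0]}}

```text
clock: 2.25
position: [454.1, 172.0, 57.4]
ee_rot: [0.213, -0.674, 0.675, -0.212]
contact_force: [1.1, -0.3, -0.4]
gripper_width: 85.5
```

```bash
python3 -c "
from h import *
wlids('w2')
to(454,172,58)"
```

```text
red [13. 41.] ctr [659.8 158.5] r 33.3
red [149. 159.] ctr [540.6 163.9] r 30.1
green [320. 284.] ctr [454.4 169.8] r 30.0
white [104.  21.] ctr [595.9 128.3] r 23.0
white [316. 118.] ctr [492.1 114.4] r 56.3
white [499.  99.] ctr [442.4  65.6] r 28.4
t 2.30 pos [454.5 172.3  58. ] w 85.1 F [ 0.3 -0.8 -0.6] j [ 0.7   0.4  -0.57  0.   -0.6  -0.09]
turn [-0.001  0.001  0.   ] shift m [ 0.0006  0.     -0.    ] dist mm 1.0
```

View pics/w2.png

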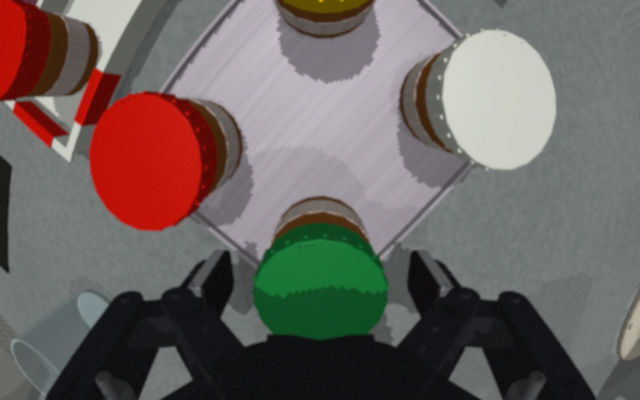

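The green lid at (320,284) is centred between pads at (217,285) and (425,285), and the neighbours are clear. I close now.

Emit:
{"fn": "arm_command", "kwargs": {"increments": [0, 0, 0, 0, 0, 0, 80, 0, 0, 0, 0, 0, 0, 160, 0, 0, 0, 0, 0, 0, 255, 0, 0, 0, 0, 0, 0, 255, 0, 0, 0, 0, 0, 0, 255, 0, 0, 0, 0, 0, 0, 255]}}

```text
clock: 3.05
position: [454.9, 172.5, 59.2]
ee_rot: [0.212, -0.674, 0.675, -0.214]
contact_force: [-2.7, -0.8, 6.2]
gripper_width: 54.7
```

```bash
python3 -c "
from h import *
to(454.5,172.3,170)"
```

```text
t 3.05 pos [454.9 172.5  59.2] w 54.7 F [-2.7 -0.8  6.2] j [ 0.7   0.4  -0.57  0.   -0.6  -0.09]
turn [-0.001  0.001 -0.002] shift m [ 2.000e-04 -1.108e-01  1.000e-04] dist mm 111.0
```

Emit:
{"fn": "arm_command", "kwargs": {"increments": [0, 0, 0, 0, -0.005, 0, 255, 0, 0, 0, 0, -0.02, 0, 255, 0, 0, 0, 0, -0.045, 0, 255, 0, 0, 0, 0, -0.075, 0, 255, 0, 0, 0, 0, -0.1, 0, 255, 0, 0, 0, 0, -0.111, 0, 255]}}

```text
clock: 3.8
position: [454.8, 172.7, 171.4]
ee_rot: [-0.212, 0.674, -0.674, 0.214]
contact_force: [0.2, -0.5, -1.9]
gripper_width: 54.5
```

```bash
python3 -c "
from h import *
d=get_image('wrist'); save('w3',d['image'])
to(665.4,-156.5,170)"
```

```text
t 3.85 pos [455.1 172.9 172.1] w 55.0 F [ 0.   0.2 -1.2] j [ 0.7   0.23 -0.44  0.   -0.89 -0.09]
turn [-0.001  0.001 -0.005] shift m [0.0172 0.0025 0.3904] dist mm 391.0
```

View pics/w3.png

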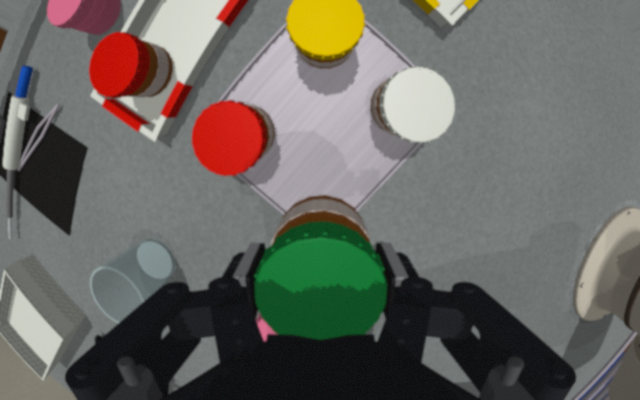

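The green jar is held and hangs clear, lid at (320,284), same place in the gripper as before lifting. I carry it over.

Emit:
{"fn": "arm_command", "kwargs": {"increments": [0, 0, 0, 0.0008, 0, 0.018, 255, 0, 0, 0, 0.002, 0, 0.053, 255, 0, 0, 0, 0.004, 0.001, 0.098, 255, 0, 0, 0, 0.006, 0.001, 0.143, 255, 0, 0, 0, 0.008, 0.001, 0.188, 255, 0, 0, 0, 0.01, 0.001, 0.233, 255, 0, 0, 0, 0.012, 0.002, 0.278, 255, 0, 0, 0, 0.014, 0.002, 0.323, 255, 0, 0, 0, 0.016, 0.0025, 0.363, 255, 0, 0, 0, 0.0172, 0.0025, 0.3905, 255]}}

```text
clock: 5.1
position: [665.3, -158.2, 167.4]
ee_rot: [-0.212, 0.675, -0.674, 0.213]
contact_force: [-0.5, -0.4, -2.5]
gripper_width: 54.6
```

Emit:
{"fn": "arm_command", "kwargs": {"increments": [0, 0, 0, 0, 0, 0, 255, 0, 0, 0, 0, 0, 0, 255]}}

```text
clock: 5.35
position: [664.2, -157.9, 165.3]
ee_rot: [-0.213, 0.676, -0.673, 0.212]
contact_force: [-0.4, -0.2, -3.2]
gripper_width: 54.1
```

```bash
python3 -c "
from h import *
wlids('w4')
to(665.4,-156.5,60)"
```

```text
green [320. 283.] ctr [ 625.3 -103.7] r 60.2
white [22. 69.] ctr [978.6 -82.7] r 103.4
white [312. 185.] ctr [ 671.4 -151. ] r 58.0
t 5.40 pos [ 664.4 -157.5  166. ] w 54.7 F [-0.1  0.  -3.2] j [ 0.    0.55  0.05 -0.   -1.08  0.61]
turn [ 0.003 -0.    -0.   ] shift m [-1.40e-03  1.06e-01  1.00e-04] dist mm 106.0
```

View pics/w4.png

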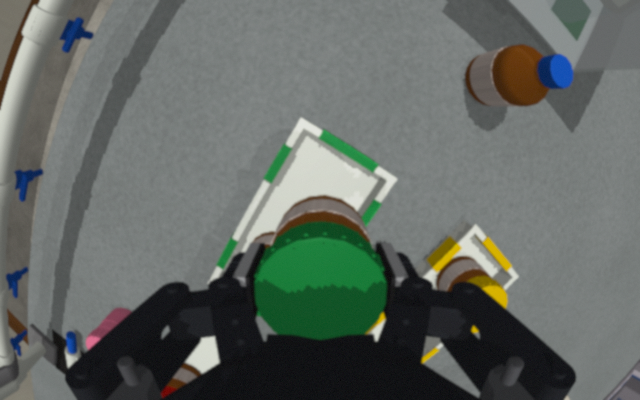

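The tray's far corners show at (303,120) and (396,180). I check them against the fit.

```bash
python3 -c "
from h import *
d=get_image('wrist')
print(wcast(d,[(303,120),(396,180)],28).round(1))
d=get_image('scene'); save('s4',d['image'][120:360,150:450].repeat(2,0).repeat(2,1))"
```

```text
[[ 713.  -204.    28. ]
 [ 618.2 -208.4   28. ]]
```

View pics/s4.png

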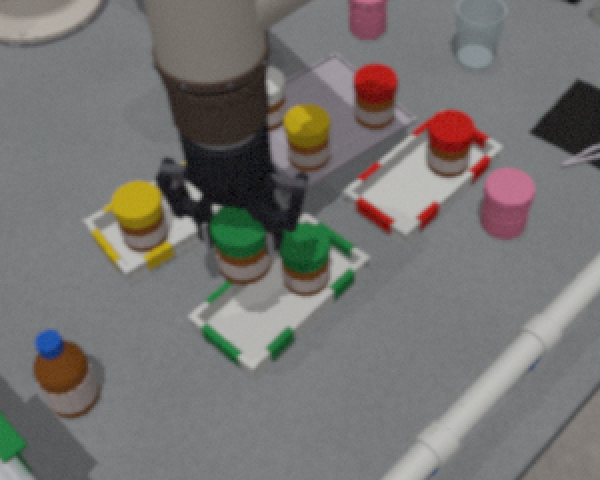

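Corners' midpoint is (666,-206) against a predicted (668,-204), so the fit is good. The scene view shows the held jar over the empty half and the mate beside it. I lower it.

Emit:
{"fn": "arm_command", "kwargs": {"increments": [0, 0, 0, -0.0014, 0.015, 0, 255, 0, 0, 0, -0.0014, 0.04, 0, 255, 0, 0, 0, -0.0014, 0.065, 0, 255, 0, 0, 0, -0.0014, 0.085, 0, 255, 0, 0, 0, -0.0014, 0.097, 0, 255, 0, 0, 0, -0.0014, 0.103, 0, 255, 0, 0, 0, -0.0014, 0.105, 0, 255, 0, 0, 0, -0.0014, 0.105, 0, 255]}}

```text
clock: 6.5
position: [666.4, -156.2, 62.7]
ee_rot: [-0.212, 0.675, -0.674, 0.214]
contact_force: [-0.4, 0.5, -3.5]
gripper_width: 55.1
```

```bash
python3 -c "
from h import *
d=get_image('side'); save('sd5',d['image'][90:290,220:440].repeat(3,0).repeat(3,1))
to(665.4,-156.5,59)"
```

```text
t 6.55 pos [ 666.5 -156.2   62.9] w 54.6 F [ 0.2 -0.3 -1.7] j [ 0.    0.65 -0.05 -0.   -0.87  0.61]
turn [ 0.001  0.001 -0.003] shift m [ 0.001   0.0039 -0.0004] dist mm 4.0
```

View pics/sd5.png

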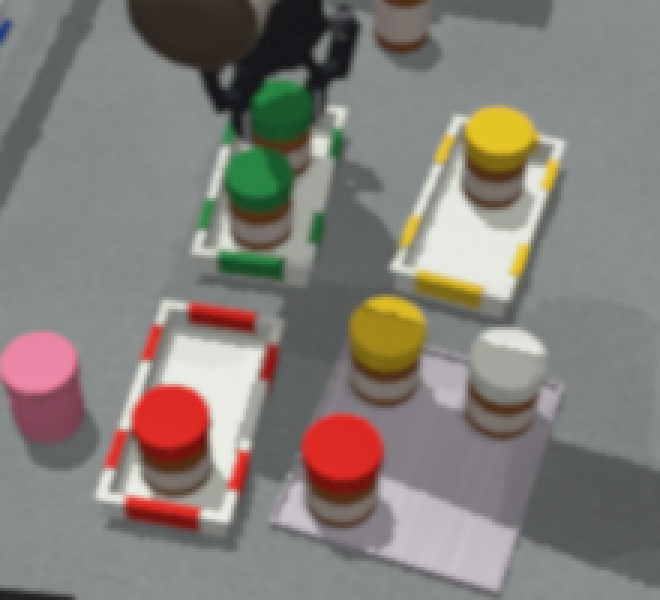

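Emit:
{"fn": "arm_command", "kwargs": {"increments": [0, 0, 0, 0, 0.002, 0, 255, 0, 0, 0, 0, 0.003, 0, 255, 0, 0, 0, 0, 0.003, 0, 255, 0, 0, 0, 0, 0.003, 0, 255]}}

```text
clock: 7.05
position: [666.5, -156.2, 59.9]
ee_rot: [-0.212, 0.675, -0.674, 0.214]
contact_force: [0.1, -0.3, -2.9]
gripper_width: 54.4
```

Emit:
{"fn": "arm_command", "kwargs": {"increments": [0, 0, 0, 0, 0.001, 0, 255, 0, 0, 0, 0, 0.0015, 0, 255, 0, 0, 0, 0, 0.0015, 0, 255]}}

```text
clock: 7.42
position: [666.7, -156.4, 59.3]
ee_rot: [-0.212, 0.675, -0.674, 0.214]
contact_force: [-1.7, 0.2, 2.9]
gripper_width: 54.6
```

The force turned upward at the pick height, so the jar is on the floor. I open and rise.

Emit:
{"fn": "arm_command", "kwargs": {"increments": [0, 0, 0, 0, 0, 0, 120, 0, 0, 0, 0, 0, 0, 60, 0, 0, 0, 0, 0, 0, 0, 0, 0, 0, 0, 0, 0, 0, 0, 0, 0, 0, 0, 0, 0, 0, 0, 0, 0, -0.015, 0, 0, 0, 0, 0, 0, -0.045, 0, 0, 0, 0, 0, 0, -0.08, 0, 0, 0, 0, 0, 0, -0.11, 0, 0]}}

```text
clock: 8.55
position: [666.9, -156.7, 172.2]
ee_rot: [-0.211, 0.674, -0.674, 0.215]
contact_force: [0.3, -0.6, 0.5]
gripper_width: 85.6
```

```bash
python3 -c "
from h import *
wlids('w6')
d=get_image('side'); save('sd6',d['image'][90:290,220:440].repeat(3,0).repeat(3,1))
to(533,56,170)"
```

```text
green [325. 212.] ctr [ 657.4 -162.4] r 36.3
green [269. 283.] ctr [667.4 -78.1] r 33.7
white [24. 97.] ctr [979.9  16. ] r 203.8
white [311. 189.] ctr [ 671.2 -137.2] r 69.9
t 8.65 pos [ 668.9 -157.   175.5] w 85.4 F [-0.2  0.5 -0.2] j [ 0.    0.54  0.06 -0.   -1.08  0.61]
turn [-0.007  0.002 -0.011] shift m [-0.0113  0.0039 -0.2525] dist mm 253.0
```

View pics/w6.png

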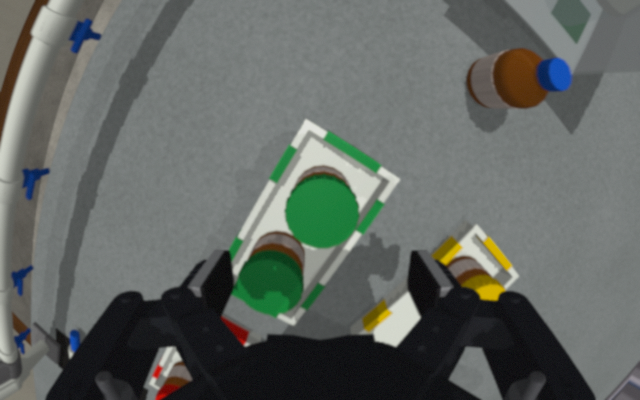

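View pics/sd6.png

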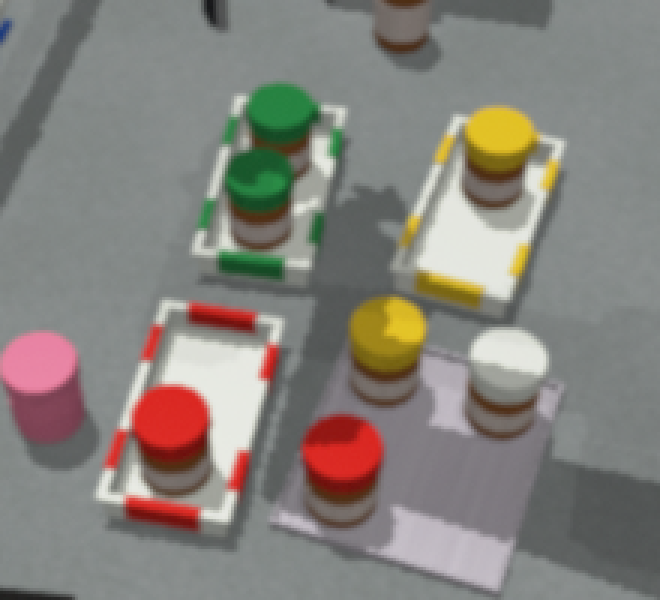

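The side and wrist views show the green jar upright in the empty half, wrist (322,212), with a clear gap to its mate at (271,283). Next, yellow.

Emit:
{"fn": "arm_command", "kwargs": {"increments": [0, 0, 0, -0.002, 0, -0.025, 0, 0, 0, 0, -0.004, 0, -0.065, 0, 0, 0, 0, -0.006, 0.001, -0.11, 0, 0, 0, 0, -0.008, 0.002, -0.155, 0, 0, 0, 0, -0.009, 0.003, -0.2, 0, 0, 0, 0, -0.011, 0.004, -0.235, 0, -0.006, 0.002, -0.01, -0.0113, 0.004, -0.2525, 0, -0.006, 0.002, -0.01, -0.0113, 0.004, -0.2525, 0, -0.006, 0.002, -0.01, -0.0113, 0.004, -0.2525, 0]}}

```text
clock: 9.78
position: [533.6, 55.6, 169.9]
ee_rot: [0.212, -0.674, 0.675, -0.213]
contact_force: [-0.5, -0.4, 1.0]
gripper_width: 85.6
```

```bash
python3 -c "
from h import *
wlids('w7')
to(533,56,58)"
```

```text
red [127. 226.] ctr [657.9 158.3] r 38.7
red [245. 304.] ctr [547.6 162.6] r 32.1
yellow [524.  35.] ctr [ 479.3 -156.8] r 36.5
yellow [321. 209.] ctr [533.2  53.8] r 28.2
white [440.  90.] ctr [503.2 -88.9] r 74.0
white [193. 152.] ctr [634.6  77.7] r 57.7
white [330. 203.] ctr [512.3  74.1] r 82.0
t 9.82 pos [533.5  55.4 169.8] w 85.5 F [ 0.2  0.4 -0.7] j [ 0.41  0.31 -0.33  0.   -0.93  0.2 ]
turn [-0.001 -0.001 -0.001] shift m [ 0.0002  0.1118 -0.0009] dist mm 112.0
```

View pics/w7.png

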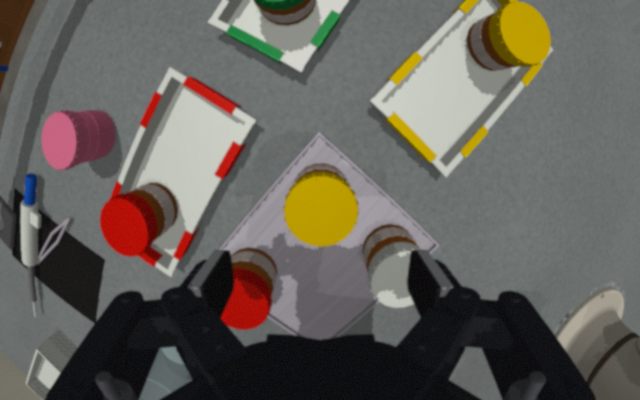

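The yellow lid is centred at (321,209), and casting puts it at (533,54). By geometry the fingers clear white and red by about 30 mm. I descend and close.

Emit:
{"fn": "arm_command", "kwargs": {"increments": [0, 0, 0, 0, 0.02, 0, 0, 0, 0, 0, 0, 0.05, 0, 0, 0, 0, 0, 0, 0.08, 0, 0, 0, 0, 0, 0, 0.1, 0, 0, 0, 0, 0, 0, 0.112, 0, 0, 0, 0, 0, 0, 0.112, 0, 0]}}

```text
clock: 10.58
position: [533.6, 54.7, 57.1]
ee_rot: [0.212, -0.674, 0.675, -0.212]
contact_force: [0.1, -0.0, 0.2]
gripper_width: 85.4
```

```bash
python3 -c "
from h import *
wlids('w8')
to(533,55,58)"
```

```text
red [143.  87.] ctr [636.5  22.6] r 21.0
red [ 37. 282.] ctr [667.2 153.8] r 42.3
yellow [319. 287.] ctr [533.9  53.4] r 28.1
white [495.  88.] ctr [528.  -58.3] r 40.7
white [131. 171.] ctr [621.5  64.3] r 46.7
t 10.62 pos [534.1  55.1  57.9] w 85.3 F [ 0.5 -0.4 -0.3] j [ 0.41  0.46 -0.44  0.   -0.66  0.2 ]
turn [-0.001 -0.002 -0.001] shift m [ 0.0009 -0.0001 -0.0006] dist mm 1.0
```

View pics/w8.png

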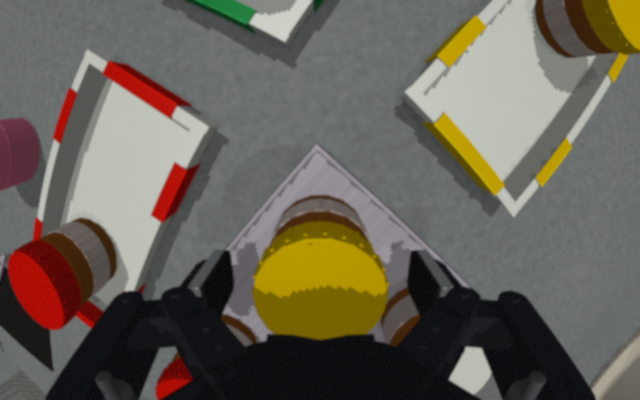

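Yellow is centred between the pads at (320,285), same view as the green pick. I close.

Emit:
{"fn": "arm_command", "kwargs": {"increments": [0, 0, 0, 0, 0, 0, 80, 0, 0, 0, 0, 0, 0, 160, 0, 0, 0, 0, 0, 0, 255, 0, 0, 0, 0, 0, 0, 255, 0, 0, 0, 0, 0, 0, 255, 0, 0, 0, 0, 0, 0, 255]}}

```text
clock: 11.38
position: [534.6, 55.1, 59.1]
ee_rot: [0.211, -0.674, 0.675, -0.213]
contact_force: [-1.9, -0.6, 6.0]
gripper_width: 54.9
```

Emit:
{"fn": "arm_command", "kwargs": {"increments": [0, 0, 0, 0, -0.005, 0, 255, 0, 0, 0, 0, -0.02, 0, 255, 0, 0, 0, 0, -0.045, 0, 255, 0, 0, 0, 0, -0.075, 0, 255, 0, 0, 0, 0, -0.1, 0, 255, 0, 0, 0, 0, -0.111, 0, 255, 0, 0, 0, 0, -0.111, 0, 255]}}

```text
clock: 12.25
position: [534.3, 55.3, 170.7]
ee_rot: [0.211, -0.674, 0.675, -0.214]
contact_force: [-0.3, 0.2, -3.3]
gripper_width: 55.1
```

```bash
python3 -c "
from h import *
d=get_image('side'); save('sd9',d['image'][90:290,220:440].repeat(3,0).repeat(3,1))
to(494.6,-81.8,170)"
```

```text
t 12.30 pos [533.7  55.1 169.7] w 54.8 F [ 0.3 -0.1 -3. ] j [ 0.41  0.31 -0.33  0.   -0.93  0.2 ]
turn [-0.001 -0.002 -0.002] shift m [ 0.1104 -0.0004  0.0899] dist mm 142.0
```

View pics/sd9.png

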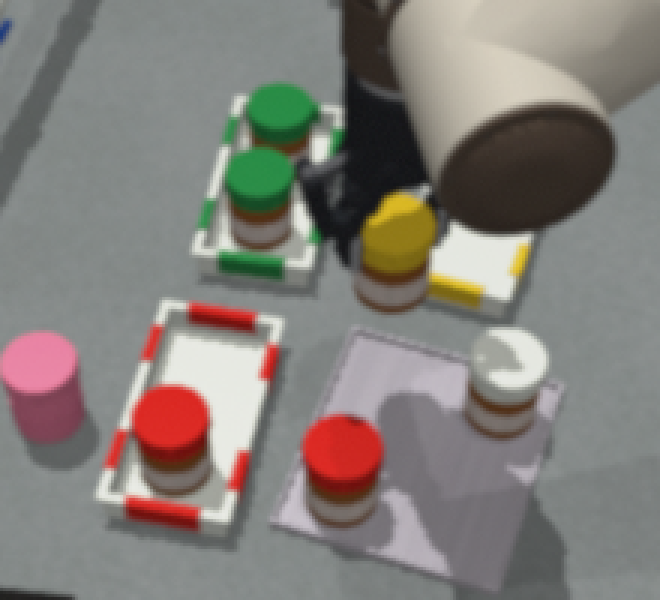

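Yellow is lifted and upright at (395,245 in the crop), with red and white unmoved. I carry it over, turning the jaws 15° for more room from the mate.

Emit:
{"fn": "arm_command", "kwargs": {"increments": [0, 0.04, 0, 0.01, 0, 0.008, 255, 0, 0.1, 0, 0.032, 0, 0.026, 255, 0, 0.16, 0, 0.06, 0, 0.049, 255, 0, 0.22, 0, 0.085, 0, 0.069, 255, 0, 0.26, 0, 0.103, 0, 0.084, 255, 0, 0.26, 0, 0.1104, 0, 0.09, 255, 0, 0.26, 0, 0.1104, 0, 0.09, 255, 0, 0.26, 0, 0.1104, 0, 0.09, 255]}}

```text
clock: 13.3
position: [494.9, -81.4, 169.4]
ee_rot: [0.122, -0.696, 0.696, -0.124]
contact_force: [-0.5, 0.0, -3.1]
gripper_width: 54.6
```

```bash
python3 -c "
from h import *
d=get_image('wrist'); save('w10',d['image']); np.savez('w10.npz',**d)
to(494.6,-81.8,60,200)"
```

```text
t 13.35 pos [494.9 -81.3 169.5] w 54.4 F [-1.1 -0.3 -2.9] j [ 0.16  0.26 -0.41  0.   -0.9   0.19]
turn [-0.001  0.001 -0.002] shift m [0.0007 0.1095 0.0003] dist mm 109.0
```

View pics/w10.png

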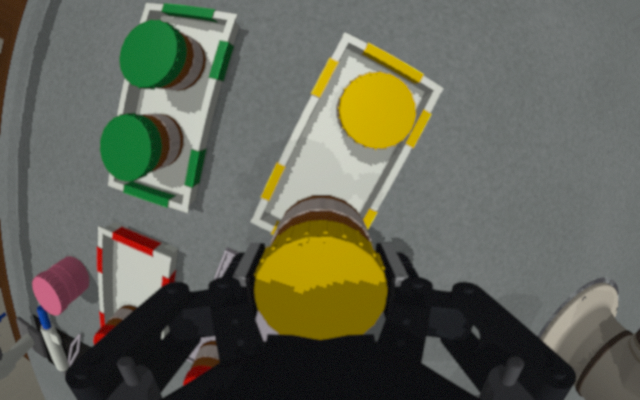

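The mate's lid is at (376,110) and the tray's corners at (345,35), (440,90) and (253,222). I check them.

```bash
python3 -c "
from h import *
d=dict(np.load('w10.npz'))
print(wcast(d,[(345,35),(440,90),(253,222)],28).round(1)); print(wcast(d,[(376,110)],73).round(1))"
```

```text
[[ 522.8 -220.7   28. ]
 [ 429.1 -208.5   28. ]
 [ 544.   -38.2   28. ]]
[[ 483.3 -165.4   73. ]]
```

All match the fit within about 3 mm. I lower to the pick height.

Emit:
{"fn": "arm_command", "kwargs": {"increments": [0, 0, 0, 0.0005, 0.015, 0, 255, 0, 0, 0, 0.0005, 0.04, 0, 255, 0, 0, 0, 0.0005, 0.065, 0, 255, 0, 0, 0, 0.0005, 0.085, 0, 255, 0, 0, 0, 0.0005, 0.1, 0, 255, 0, 0, 0, 0.0005, 0.106, 0, 255, 0, 0, 0, 0.0005, 0.108, 0, 255, 0, 0, 0, 0.0005, 0.1085, 0, 255, 0, 0, 0, 0.0005, 0.1085, 0, 255]}}

```text
clock: 14.48
position: [495.1, -81.4, 61.5]
ee_rot: [0.122, -0.696, 0.696, -0.124]
contact_force: [0.5, -0.6, -1.7]
gripper_width: 54.7
```

Emit:
{"fn": "arm_command", "kwargs": {"increments": [0, 0, 0, 0, 0.001, 0, 255, 0, 0, 0, 0, 0.002, 0, 255, 0, 0, 0, 0, 0.002, 0, 255, 0, 0, 0, 0, 0.002, 0, 255]}}

```text
clock: 14.98
position: [495.1, -81.4, 59.5]
ee_rot: [0.122, -0.696, 0.696, -0.124]
contact_force: [-0.6, 0.9, -1.6]
gripper_width: 54.8
```

Emit:
{"fn": "arm_command", "kwargs": {"increments": [0, 0, 0, 0, 0.001, 0, 255, 0, 0, 0, 0, 0.001, 0, 255, 0, 0, 0, 0, 0.001, 0, 255]}}

```text
clock: 15.35
position: [495.2, -81.5, 59.1]
ee_rot: [0.122, -0.696, 0.696, -0.125]
contact_force: [-3.0, -0.2, 5.5]
gripper_width: 54.4
```

Contact with the floor. I release and rise.

Emit:
{"fn": "arm_command", "kwargs": {"increments": [0, 0, 0, 0, 0, 0, 120, 0, 0, 0, 0, 0, 0, 60, 0, 0, 0, 0, 0, 0, 0, 0, 0, 0, 0, 0, 0, 0, 0, 0, 0, 0, 0, 0, 0, 0, 0, 0, 0, -0.015, 0, 0, 0, 0, 0, 0, -0.045, 0, 0, 0, 0, 0, 0, -0.08, 0, 0, 0, 0, 0, 0, -0.11, 0, 0, 0, 0, 0, 0, -0.11, 0, 0]}}

```text
clock: 16.6
position: [496.3, -81.3, 171.6]
ee_rot: [0.12, -0.696, 0.697, -0.127]
contact_force: [-0.2, 0.1, -0.2]
gripper_width: 85.2
```

```bash
python3 -c "
from h import *
wlids('w11')
to(543.5,165.5,170)"
```

```text
yellow [382. 113.] ctr [ 476.8 -167.4] r 33.5
yellow [322. 214.] ctr [498.7 -77.5] r 34.5
green [157.  55.] ctr [ 659.2 -155.5] r 31.2
green [137. 154.] ctr [648.4 -68.1] r 43.4
white [337. 146.] ctr [ 515.  -131.4] r 64.7
white [184. 112.] ctr [ 621.1 -121.3] r 35.3
white [143. 271.] ctr [628.2  34.4] r 43.6
t 16.65 pos [495.1 -81.4 169.9] w 85.5 F [ 0.2  0.9 -0.2] j [ 0.16  0.26 -0.41  0.   -0.9   0.19]
turn [-0.002 -0.26  -0.006] shift m [-0.1302  0.0003 -0.2152] dist mm 252.0
```

View pics/w11.png

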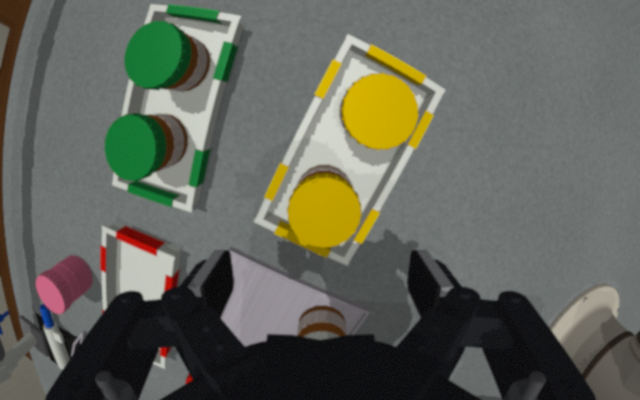

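Yellow stands at (325,212) in its half with a clear gap to its mate at (380,110). Next, red.

Emit:
{"fn": "arm_command", "kwargs": {"increments": [0, -0.04, 0, -0.012, 0, -0.02, 0, 0, -0.09, 0, -0.036, 0, -0.06, 0, 0, -0.14, 0, -0.062, 0, -0.102, 0, 0, -0.19, 0, -0.088, 0, -0.145, 0, 0, -0.23, 0, -0.112, 0, -0.185, 0, 0, -0.26, 0, -0.126, 0, -0.208, 0, 0, -0.26, -0.005, -0.1302, 0, -0.2152, 0, 0, -0.26, -0.005, -0.1302, 0, -0.2152, 0, 0, -0.26, -0.005, -0.1302, 0, -0.2152, 0]}}

```text
clock: 17.77
position: [543.2, 164.2, 170.2]
ee_rot: [0.212, -0.674, 0.675, -0.212]
contact_force: [0.1, -0.2, 1.1]
gripper_width: 85.4
```

```bash
python3 -c "
from h import *
wlids('w12')
to(543.5,165.5,58)"
```

```text
red [185. 131.] ctr [658.3 175.7] r 39.3
red [317. 211.] ctr [543.9 165. ] r 28.6
yellow [533.  19.] ctr [494.8 -79.9] r 29.8
white [259.  65.] ctr [627.9 102.6] r 61.0
white [387. 156.] ctr [521.6 108.5] r 89.1
white [491. 182.] ctr [442.2  65.2] r 28.1
t 17.82 pos [543.3 164.2 170.3] w 85.3 F [-0.1 -0.2 -0.6] j [ 0.58  0.36 -0.25  0.   -0.96  0.03]
turn [-0.002 -0.002  0.   ] shift m [-0.0009  0.1123 -0.0012] dist mm 112.0
```

View pics/w12.png

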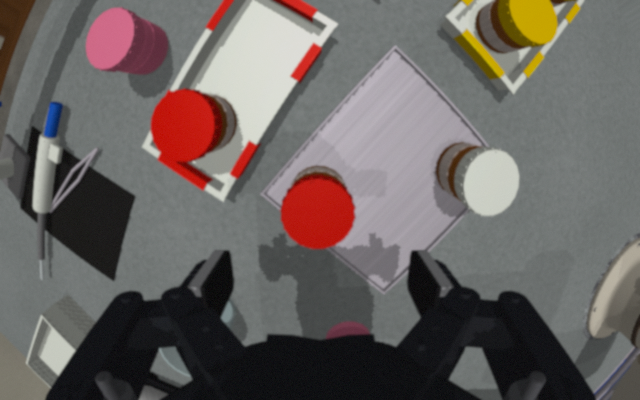

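The red lid is at (318,211), cast to (544,165), nearly centred. I descend with a 1 mm correction.

Emit:
{"fn": "arm_command", "kwargs": {"increments": [0, 0, 0, -0.001, 0.02, -0.0008, 0, 0, 0, 0, -0.001, 0.05, -0.0008, 0, 0, 0, 0, -0.001, 0.08, -0.0008, 0, 0, 0, 0, -0.001, 0.1, -0.0008, 0, 0, 0, 0, -0.001, 0.112, -0.0008, 0, 0, 0, 0, -0.001, 0.112, -0.0008, 0]}}

```text
clock: 18.58
position: [543.5, 164.5, 57.9]
ee_rot: [0.212, -0.674, 0.676, -0.211]
contact_force: [0.5, 0.7, 0.7]
gripper_width: 85.4
```

```bash
python3 -c "
from h import *
wlids('w13')
to(543.5,165.5,58)"
```

```text
red [ 92. 145.] ctr [655.2 171.1] r 38.3
red [316. 284.] ctr [545.2 163.3] r 29.7
white [214.  62.] ctr [623.7 111.4] r 37.3
white [419. 156.] ctr [536.5 107.4] r 70.0
white [589. 230.] ctr [442.1  64.9] r 28.1
t 18.62 pos [544.1 164.9  58.7] w 85.6 F [ 0.4  0.4 -0.3] j [ 0.58  0.5  -0.37  0.   -0.7   0.03]
turn [-0.002 -0.003 -0.   ] shift m [ 0.0001  0.0007 -0.0008] dist mm 1.0
```

View pics/w13.png

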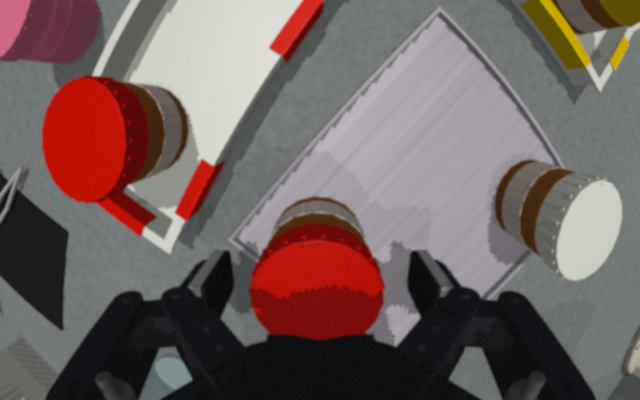

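Red is between the pads at (317,285), about 2 mm off centre, which is fine. I close and lift.

Emit:
{"fn": "arm_command", "kwargs": {"increments": [0, 0, 0, -0.001, 0, 0, 80, 0, 0, 0, -0.001, 0, 0, 160, 0, 0, 0, -0.001, 0, 0, 255, 0, 0, 0, -0.001, 0, 0, 255, 0, 0, 0, -0.001, 0, 0, 255, 0, 0, 0, -0.001, 0, 0, 255]}}

```text
clock: 19.38
position: [545.5, 165.8, 60.0]
ee_rot: [0.211, -0.674, 0.675, -0.213]
contact_force: [-0.2, -0.7, 6.8]
gripper_width: 54.8
```

Emit:
{"fn": "arm_command", "kwargs": {"increments": [0, 0, 0, 0, -0.005, 0, 255, 0, 0, 0, 0, -0.02, 0, 255, 0, 0, 0, 0, -0.045, 0, 255, 0, 0, 0, 0, -0.075, 0, 255, 0, 0, 0, 0, -0.1, 0, 255, 0, 0, 0, 0, -0.111, 0, 255, 0, 0, 0, 0, -0.111, 0, 255]}}

```text
clock: 20.25
position: [545.1, 166.0, 171.6]
ee_rot: [0.21, -0.674, 0.675, -0.213]
contact_force: [0.4, -0.3, -2.0]
gripper_width: 54.6
```

```bash
python3 -c "
from h import *
d=get_image('wrist'); save('w14',d['image'])
to(666,83,170,200)"
```

```text
t 20.30 pos [544.6 165.7 170.5] w 54.7 F [ 0.2 -0.4 -2.4] j [ 0.58  0.36 -0.25  0.   -0.96  0.03]
turn [-0.002  0.259 -0.002] shift m [-0.0523  0.0009  0.1373] dist mm 147.0
```

View pics/w14.png

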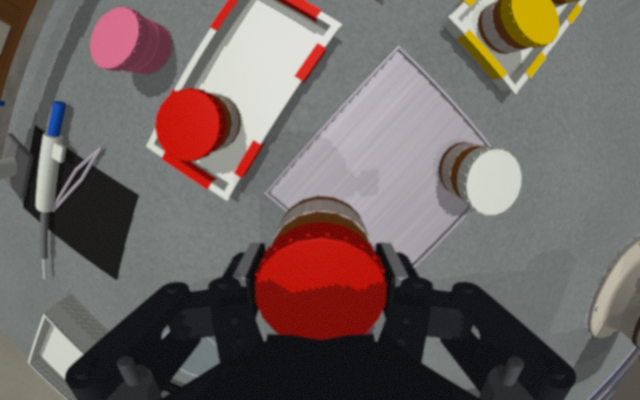

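Red is held at (320,285), and white stays at (490,182). I carry it over.

Emit:
{"fn": "arm_command", "kwargs": {"increments": [0, 0.04, 0, -0.005, 0, 0.012, 255, 0, 0.1, 0, -0.015, 0, 0.04, 255, 0, 0.16, 0, -0.028, 0, 0.074, 255, 0, 0.22, 0, -0.04, 0, 0.106, 255, 0, 0.26, 0, -0.049, 0, 0.128, 255, 0, 0.26, 0, -0.0523, 0.001, 0.1373, 255, 0, 0.26, 0, -0.0523, 0.001, 0.1373, 255, 0, 0.26, 0, -0.0523, 0.001, 0.1373, 255]}}

```text
clock: 21.3
position: [665.3, 83.3, 169.6]
ee_rot: [0.122, -0.696, 0.697, -0.123]
contact_force: [-0.4, -0.8, -2.1]
gripper_width: 54.6
```

```bash
python3 -c "
from h import *
d=get_image('wrist'); save('w15',d['image']); np.savez('w15.npz',**d)
to(666,83,61,200)"
```

```text
t 21.35 pos [665.3  83.5 169.9] w 54.7 F [-0.1 -0.1 -2. ] j [ 0.37  0.52  0.02  0.   -1.06 -0.02]
turn [-0.002  0.    -0.001] shift m [-0.0003  0.1089  0.0006] dist mm 109.0
```

View pics/w15.png

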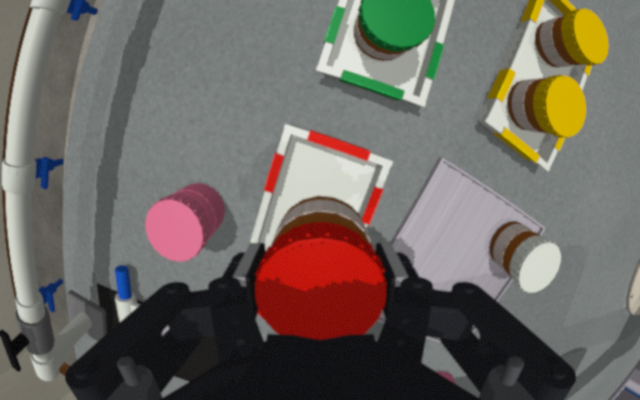

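```bash
python3 -c "
from h import *
d=dict(np.load('w15.npz'))
print(wcast(d,[(286,126),(391,160)],28).round(1)); print('pink',wcast(d,[(180,228)],70).round(1))
d=dict(np.load('scene0.npz')); W=world(d)
hsv=cv2.cvtColor(d['image'],cv2.COLOR_RGB2HSV).astype(int); m=(hsv[...,0]>160)&(hsv[...,0]<175)&(hsv[...,1]>90)&(W[...,0]>600)&(W[...,2]>20)&(W[...,2]<90)
w=W[m]; print(np.nanpercentile(w,[2,50,98],axis=0).round(0))
d=dict(np.load('side0.npz')); W=world(d)
hsv=cv2.cvtColor(d['image'],cv2.COLOR_RGB2HSV).astype(int); m=(hsv[...,0]>160)&(hsv[...,0]<175)&(hsv[...,1]>90)&(W[...,0]>600)&(W[...,2]>20)&(W[...,2]<90)
w=W[m]; print(np.nanpercentile(w,[2,50,98],axis=0).round(0))"
```

```text
[[712.8  34.8  28. ]
 [618.1  31.   28. ]]
pink [[767.6 136.3  70. ]]
[[753. 114.  22.]
 [781. 130.  67.]
 [801. 164.  72.]]
[[748. 120.  23.]
 [769. 154.  69.]
 [797. 171.  73.]]
```

The corners match within about 4 mm. The pink jar's nearest edge (x≈748, y≈115–120) is about 25 mm clear of the opened finger. I lower.

Emit:
{"fn": "arm_command", "kwargs": {"increments": [0, 0, 0, 0, 0.015, 0, 255, 0, 0, 0, 0, 0.04, 0, 255, 0, 0, 0, 0, 0.065, 0, 255, 0, 0, 0, 0, 0.085, 0, 255, 0, 0, 0, 0, 0.1, 0, 255, 0, 0, 0, 0, 0.105, 0, 255, 0, 0, 0, 0, 0.107, 0, 255, 0, 0, 0, 0, 0.1075, 0, 255, 0, 0, 0, 0, 0.1075, 0, 255]}}

```text
clock: 22.48
position: [665.9, 83.5, 63.1]
ee_rot: [0.122, -0.696, 0.697, -0.124]
contact_force: [-0.3, -0.5, -2.4]
gripper_width: 54.5
```

Emit:
{"fn": "arm_command", "kwargs": {"increments": [0, 0, 0, 0, 0.001, 0, 255, 0, 0, 0, 0, 0.0015, 0, 255, 0, 0, 0, 0, 0.0015, 0, 255, 0, 0, 0, 0, 0.0015, 0, 255]}}

```text
clock: 22.98
position: [665.9, 83.5, 61.7]
ee_rot: [0.122, -0.696, 0.697, -0.124]
contact_force: [0.4, 0.3, -2.9]
gripper_width: 54.2
```

Emit:
{"fn": "arm_command", "kwargs": {"increments": [0, 0, 0, 0, 0.001, 0, 255, 0, 0, 0, 0, 0.0015, 0, 255, 0, 0, 0, 0, 0.0015, 0, 255, 0, 0, 0, 0, 0.0015, 0, 255]}}

```text
clock: 23.48
position: [665.9, 83.5, 60.2]
ee_rot: [0.122, -0.696, 0.697, -0.124]
contact_force: [-0.5, 0.4, -2.1]
gripper_width: 54.3
```

Emit:
{"fn": "arm_command", "kwargs": {"increments": [0, 0, 0, 0, 0.001, 0, 255, 0, 0, 0, 0, 0.001, 0, 255, 0, 0, 0, 0, 0.001, 0, 255]}}

```text
clock: 23.85
position: [665.9, 83.5, 60.0]
ee_rot: [0.122, -0.696, 0.697, -0.124]
contact_force: [-4.0, 0.8, 5.0]
gripper_width: 54.4
```

Contact. I release and rise.

Emit:
{"fn": "arm_command", "kwargs": {"increments": [0, 0, 0, 0, 0, 0, 120, 0, 0, 0, 0, 0, 0, 60, 0, 0, 0, 0, 0, 0, 0, 0, 0, 0, 0, 0, 0, 0, 0, 0, 0, 0, 0, 0, 0, 0, 0, 0, 0, -0.015, 0, 0, 0, 0, 0, 0, -0.045, 0, 0, 0, 0, 0, 0, -0.08, 0, 0, 0, 0, 0, 0, -0.12, 0, 0, 0, 0, 0, 0, -0.16, 0, 0]}}

```text
clock: 25.1
position: [665.4, 83.5, 222.8]
ee_rot: [0.121, -0.696, 0.697, -0.125]
contact_force: [0.1, -1.0, 0.3]
gripper_width: 85.4
```

Emit:
{"fn": "arm_command", "kwargs": {"increments": [0, 0, 0, 0.03, 0, -0.03, 0, 0, 0, 0, 0.07, 0, -0.08, 0, 0, 0, 0, 0.11, 0, -0.13, 0, 0, 0, 0, 0.14, 0, -0.18, 0, 0, 0, 0, 0.16, 0, -0.23, 0, 0, 0, 0, 0.17, 0, -0.27, 0, 0, 0, 0, 0.17, 0, -0.29, 0, 0, 0, 0, 0.17, 0, -0.29, 0, 0, 0, 0, 0.17, 0, -0.29, 0]}}

```text
clock: 26.22
position: [406.8, 297.1, 221.4]
ee_rot: [0.121, -0.696, 0.697, -0.125]
contact_force: [0.6, -0.1, 0.4]
gripper_width: 85.5
```

```bash
python3 - <<'E'
from h import *
pre={n:get_image(n) for n in("scene","side")}
for n,d in pre.items():
    save(n+'F',d['image'])
    W=world(d); M=masks(d)
    for c in M:
        m=(M[c]&(np.abs(W[...,2]-73)<5)).astype(np.uint8)
        k,l,st,ce=cv2.connectedComponentsWithStats(m)
        for i in range(1,k):
            if st[i,4]<120: continue
            v,u=np.nonzero(l==i); p=cast(d,np.c_[u,v],73)[:,:2].astype(np.float32)
            o,r=cv2.minEnclosingCircle(p)
            print(n,c,np.round(o,1),'r %.1f'%r,'z %.1f'%np.median(W[l==i][:,2]))
to(500,200,220)
E
```

```text
scene red [670.4 164.4] r 28.1 z 71.8
scene red [668.   80.6] r 28.1 z 71.8
scene yellow [499.4 -81.6] r 29.1 z 72.0
scene yellow [ 486.4 -167.7] r 28.0 z 71.8
scene green [665.4 -79.3] r 28.6 z 71.9
scene green [ 667. -158.] r 28.2 z 71.8
scene white [444.3  64.4] r 27.8 z 72.1
side red [663.5  88.8] r 28.4 z 73.4
side red [665.8 171.4] r 28.2 z 73.5
side yellow [ 482.  -161.7] r 29.8 z 73.6
side yellow [494.6 -78.1] r 29.9 z 73.2
side green [ 664.3 -151.2] r 29.7 z 73.6
side green [663.5 -73.7] r 31.0 z 73.5
side white [ 644.4 -440.8] r 76.8 z 73.1
side white [451.7  65.6] r 26.7 z 73.1
t 26.32 pos [406.9 296.8 221.2] w 85.6 F [ 0.7 -1.  -0.1] j [ 0.96  0.2  -0.34  0.01 -1.03 -0.61]
turn [-0.003 -0.263 -0.004] shift m [-0.0545  0.0018  0.1227] dist mm 134.0
```

View pics/sceneF.png

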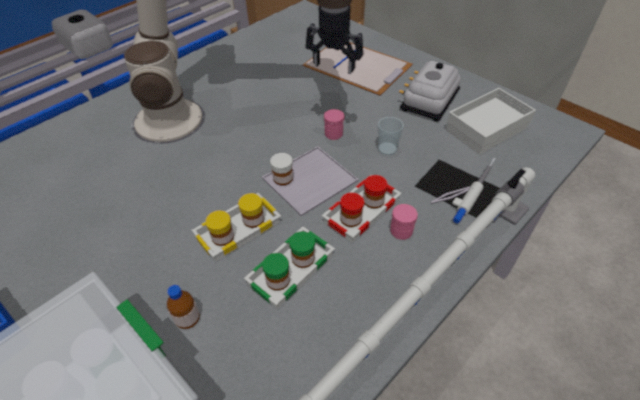

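View pics/sideF.png

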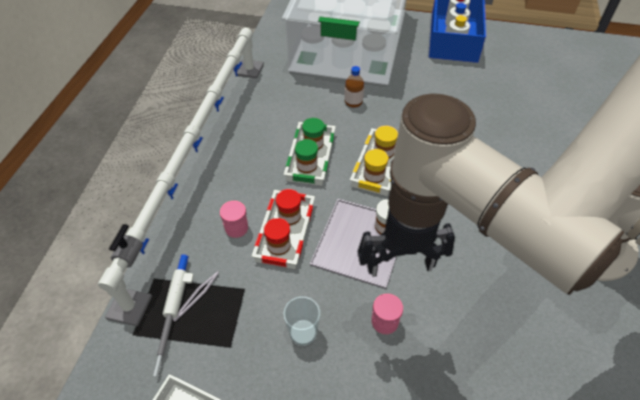

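Both views show all three pairs upright in their trays with gaps: scene yellow (250,210)/(218,227), green (276,270)/(302,249), red (351,208)/(376,191). Mates and white are unmoved, and the arm is clear. I hand the job in.

```bash
python3 -c "
from h import *
print(workorder.job_done())"
```

```text
the job is handed in; nothing more can be done
None
```

I moved the green, yellow and red jars, in that order, into the empty halves of their trays. Each was set down at the height it was picked up from, released, and left before the next. I handed the job in at about 26 s; it gives no verdict.

- **Placement:** both cameras show all three jars upright, with lid tops at about 72–73 mm. Each is about 78–86 mm centre to centre from the jar already in its tray.
- **Jars to leave alone:** the three standing jars measured within about 2 mm of their start in both views. The white jar was within 1 mm in the scene view. The side view put it 8 mm off, but the arm was partly covering it there, so I trusted the scene view.
- **Camera disagreement:** the scene and side views differ by up to about 8 mm for a given lid, mostly along y. I averaged the first lid and tray measurements and checked them with the wrist camera.
- **Robot:** the gripper was open and well clear of everything at hand-in, with only noise on the force reading.

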